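# Roll a gas-filter cartridge home against a checker's stop and start the check

### The job

Roll the gas-filter cartridge (do not slide or lift it) along the checker's dark lane by pushing its side, until it lies flush along the orange stop bar, and press it there with about 5 N for a second to seat it: the stop is only clamped by friction, so come up to it slowly and never shove it out of its setting or press it with more than 10 N. Back away gently so that the cartridge stays lying against the stop, then press the green start button fully down and let go, leaving the vial rack, the bottle and the spanner undisturbed.

Things in the scene. Friction and masses are not known exactly. Their poses are not given: they have to be found in the camera images.
- station: Checker, fixed. Origin on the bench top; x runs along the lane towards the stop, z up. Lane: flat plate, dark slick plastic top 10 mm above the bench, x = -150 to 130 mm, 180 mm wide (y = -90 to 90), no side walls.
- block_mouth (a point): Middle of the reader block's face at the lane's end (x = 130 mm), 30 mm above the bench. From here the orange stop bar reaches back over the lane: 90 mm long across it, 18 to 42 mm above the bench, 12 mm thick. It is adjustable and not measured: its face lies 40 to 75 mm before this point; find it by feel or eye. It gives under 1 mm at 5 N; its friction clamp slips at 15 N.
- block_top (a point): Centre of the top of the white reader block: 80 mm along the lane by 130 mm across, 50 mm high.
- cartridge: Loose gas-filter cartridge: aluminium tube, two blue bands, 40 mm diameter, 120 mm long, brass fittings 17 mm thick (164 mm over all), 0.25 to 0.5 kg. Origin at its centre, 30 mm above the bench. Its y is the tube's axis, across the lane, up to 0.08 rad askew; 75 to 115 mm before the station's origin at the start. Rolls easily (under 1 N), coasts a few mm if let go briskly.
- start (a joint): Green push button on top of the reader block: travel 0 (up) to 0.006 m (fully down), needs 5 N at full travel, springs back.
- start_top (a point): Centre of the top face of the green button, 28 mm in diameter, facing up, 72 mm above the bench when up.
- vial_rack: Bystander: blue vial rack 70 x 110 mm, 50 mm high with its vials. Origin at the centre of its underside.
- solvent: Bystander: closed amber bottle, 64 mm in diameter, 125 mm high. Origin at the centre of its underside.
- spanner: Bystander: steel spanner 160 mm long lying on the bench. Origin at the middle of its underside.
There are look-alikes about, which are no part of the job. There is more than one size of the cartridge; the one meant has the size given above.

How it is judged:
On the way, in this order (a step that is already met when the one before it is completed fails the run):
1. the cartridge has been rolled (not slid or carried) along the lane by at least a third of a turn (angle between cartridge's own z axis and vertical above 2 rad).
2. the cartridge is held pressed against the stop with more than 2 N, lying along it (within 0.08 rad) (contact force between cartridge and stop_pad above 2 N and angle between the y axis of cartridge and the y axis of station, either way round below 0.08 rad and z of cartridge in the frame of station between 0.026 and 0.034 m and y of cartridge in the frame of station between -0.045 and 0.045 m), for 0.4 s.
3. the start button is pressed at least 4.5 mm down while the cartridge lies against the stop (gap under 3.5 mm) with nothing touching it but the lane and the stop (value of joint start above 0.0045 m and contact force between the fingers and cartridge below 0.05 N and x of cartridge in the frame of stop above -0.0235 m and angle between the y axis of cartridge and the y axis of station, either way round below 0.08 rad and z of cartridge in the frame of station between 0.026 and 0.034 m and y of cartridge in the frame of station between -0.045 and 0.045 m).
At the end, for the whole second after the job is handed in: The cartridge lies at rest on the lane along the stop bar: gap to the stop under 3.5 mm, axis within 0.08 rad of the bar, centre within 45 mm of the lane's middle line; the start button is up again (x of cartridge in the frame of stop above -0.0235 m and angle between the y axis of cartridge and the y axis of station, either way round below 0.08 rad and z of cartridge in the frame of station between 0.026 and 0.034 m and y of cartridge in the frame of station between -0.045 and 0.045 m and linear speed of cartridge below 0.01 m/s and value of joint start below 0.0015 m); the robot touches nothing.
It fails at once if the stop is pressed with more than 12 N (contact force between cartridge and stop_pad above 12 N).
It fails at once if the stop is shoved more than 2 mm out of its setting (distance of stop from where it was at the start of the episode above 0.002 m).
It fails at once if the cartridge is lifted or falls off the lane (its centre leaves lane height by 8 mm) (z of cartridge in the frame of station above 0.038 m or z of cartridge in the frame of station below 0.022 m).
It fails at once if the vial rack, the bottle or the spanner is moved more than 20 mm (distance of any of vial_rack, solvent, spanner from where it was at the start of the episode above 0.02 m).
It also fails if it takes over 67 s, if anything falls off the work surface, if the arm or the gripper's body presses on something with over 40 N, if the wrist force passes 120 N, or if a joint passes its speed limit or range.

### The arm

A 6-joint arm with a two-finger parallel gripper is mounted at the origin on the work surface. World frame = base frame: x ahead of the robot, y to its left, z up, the work surface at z = 0. Lengths are in m, angles in rad, forces in N, time in s.
With the tool pointing down it reaches from about 0.3 to 0.775 m from the base axis. Payload 14.6 kg.
Tool frame: the origin (TCP) lies at the very end of the fingers, on their centre line; the grasp point (between the pads) lies 19 mm behind it; x points along the fingers, z is the direction in which the jaws open and shut, and the axes are right-handed (so a half turn about x gives the same grasp; the last joint's range is limited). The gripper opens to 94 mm and grips with 3 to 60 N. Pads are 16 mm wide; open, the fingers measure 119 mm over their backs; the gripper's body (75 mm by 177 mm) begins 78 mm behind the grasp point.
Start: joints at [-1.342, 0.3, 1.521, -0, 1.321, -0.067], TCP at [0.16, -0.526, 0.205] pointing down, gripper open.
Joint ranges: [-3.03, 3.03], [-0.79, 2.21], [0.23, 2.52], [-1.04, 4.18], [0, 3.07], [-2.55, 2.55]. Speed limits (rad/s): [2.22, 2.22, 2.57, 3.14, 3.14, 3.14].

### API

Orientations are given as [roll, pitch, yaw] about the fixed x, y, z axes, in that order (R = Rz(yaw) Ry(pitch) Rx(roll)).
In Python, from station import ctrl gives the robot as it stands. The module is installed in compiled form; this text tells all that it offers.
- The arm moves only by the tool servo_tool, never from a script. Its argument "motion" is one flat list of numbers, 4 for each row, row after row: the shift along the tool's x, y, z in mm, then the turn about the tool's x in degrees. In form: [dx, dy, dz, roll, dx, dy, dz, roll, ...]. A call has 1 to 20 rows; each row is the pose to reach, as a shift and turn from the pose commanded when the call began, along the tool's axes at that moment; what a row does not reach only later rows make up. A row lasts 1/8 s, in which the tool goes at most 62.5 mm and 10.7 degrees, less where a joint would pass 70% of its speed; a pose out of reach is approached as far as the arm can. A call with a gripper value outside its range is refused whole. "gripper" is the opening, from 0 (shut) to 1 (fully open), set as the call begins (left out, the last holds). The fingers move at their own pace and stop on an object; "force" is the grip in N (left out, the last holds). Time passes only in rows, so rows that repeat a pose let the fingers close. It gives the time, the measured TCP pose, the force and the opening at its end, in the units of the state.
- ctrl.get_obs(): the state, without advancing time (a new reading comes with each control period).
- ctrl.camera(name): name is "side" or "top" or "wrist"; returns a dict with "color" (400x640x3 uint8, red, green, blue), "z_map" (400x640 float32, m along the optical axis (not along the pixel's ray), 0 where there is no reading), "fx", "fy", "cx", "cy" (pixels), "rvec" (rotation vector, rad) and "tvec" (3), from world to camera coordinates, as OpenCV has them. Camera axes: x right, y down, z forward; pixel columns grow to the right and rows downward; lengths in m; the calibration is good to about 2 mm. A picture is of the moment at which its call begins.
- ctrl.hand_in(): hands the job in, once; it reports no verdict.
The state is a dict: "time_s": time; "qpos": joint angles; "joint_vel": joint speeds; "tau": joint torques, N m; "ee_pos": TCP position; "eef_rot": TCP orientation; "force": force on the tool from outside, world axes, zero at the start; "moment": the same for the moment, N m; "grip_width": finger opening in m.
Only numpy, scipy, OpenCV 4.12 (cv2) and the standard library are available. Lean on these libraries where they do the work, as an engineer would, in place of code of your own. Each camera call takes 0.05 s, during which the arm holds its last target.

## Working session

There is one attempt and no reset: what is moved stays moved. The work goes in short steps, Python scripts to look and compute and a tool call to move; the robot and the scene stay as the last step left them, time stands still between calls to the robot, and variables do not carry over. Pictures are saved under pics/ and viewed, and the job is handed in when it is done.

Besides the shell and the picture viewer there is one more tool, called after "Call:" in YAML: its name, and indented under it one key for each argument. servo_tool: Moves the arm, as the interface text tells. Its arguments: {"type":"object","properties":{"motion":{"type":"array","items":{"type":"number"}},"gripper":{"type":"number"},"force":{"type":"number"}},"required":["motion"]}

```bash
mkdir -p pics
cat > h.py <<'E'
import numpy as np,cv2
from station import ctrl
def snap(n,save=None):
    c=ctrl.camera(n)
    if save: cv2.imwrite('pics/'+save,c['color'][:,:,::-1])
    return c
def world(c):
    R,_=cv2.Rodrigues(np.array(c['rvec'],float));t=np.array(c['tvec'],float).reshape(3)
    v,u=np.mgrid[0:400,0:640];z=c['z_map'].astype(float)
    P=np.stack([(u-c['cx'])/c['fx']*z,(v-c['cy'])/c['fy']*z,z],-1)
    W=(P-t)@R
    W[z==0]=np.nan
    return W
E
python3 - <<'E'
from h import *
o=ctrl.get_obs();print({k:np.round(v,3) for k,v in o.items()})
for n in['top','side','wrist']:
    c=snap(n,n+'0.png');np.savez('pics/'+n+'0.npz',W=world(c),col=c['color'])
    print(n,c['fx'],np.round(c['rvec'],3),np.round(c['tvec'],3))
E
```

```text
{'time_s': np.float64(0.0), 'qpos': array([-1.342,  0.3  ,  1.522,  0.   ,  1.321, -0.067]), 'joint_vel': array([-0.001, -0.001,  0.002,  0.   , -0.   , -0.001]), 'tau': array([ 1.0000e-03, -5.3181e+01, -3.5273e+01,  7.1000e-02,  2.4000e-02,
       -0.0000e+00]), 'ee_pos': array([ 0.16 , -0.526,  0.205]), 'eef_rot': array([3.069, 1.57 , 1.794]), 'force': array([ 0.495, -0.487,  0.207]), 'moment': array([ 0.011,  0.024, -0.017]), 'grip_width': np.float64(0.094)}
top 430.7143341825291 [ 2.169 -2.1    0.218] [-0.045  0.622  1.276]
side 384.06971608962635 [ 0.782 -2.514  1.218] [0.481 0.283 0.986]
wrist 339.4458287636568 [-2.353  1.742  0.226] [-0.55  -0.027  0.392]
```

View pics/top0.png

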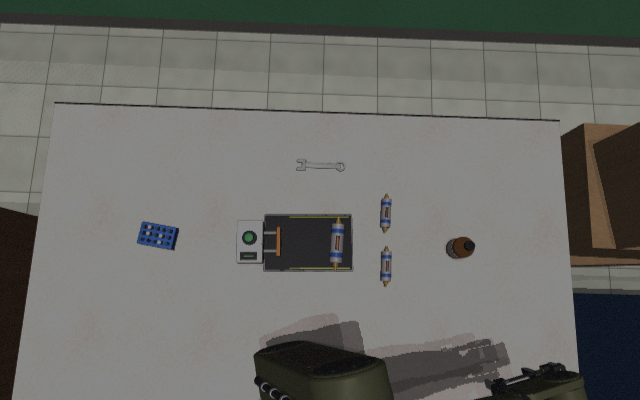

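View pics/side0.png

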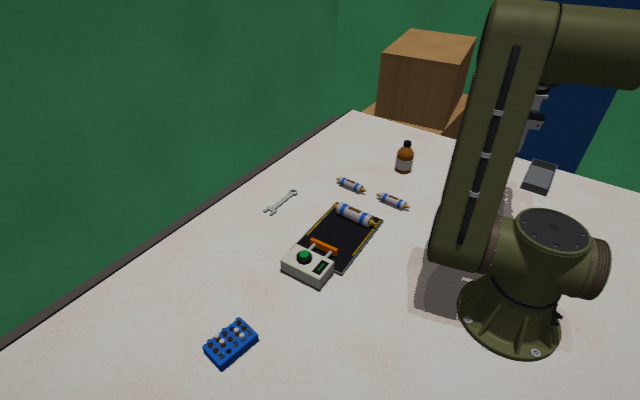

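View pics/wrist0.png

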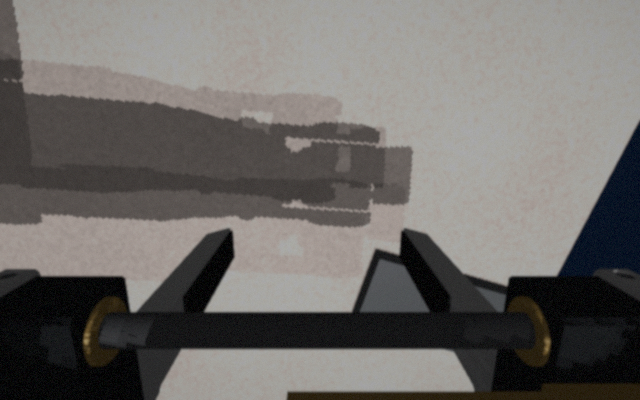

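The top picture shows three candidates: the large cartridge on the lane at (337,243), and two smaller ones on the bench at (386,213) and (386,266). The one on the lane fits the description. The stop is at (278,241), the button at (249,238), the rack at (158,236), the bottle at (460,247) and the spanner at (320,165). Next is a close crop and measurements.

Run:
```python
from h import *
d=np.load('pics/top0.npz');W=d['W'];col=d['col']
cr=col[190:300,220:420,::-1];cv2.imwrite('pics/crop0.png',cv2.resize(cr,None,fx=4,fy=4,interpolation=cv2.INTER_CUBIC))
def p(u,v):print((u,v),np.round(W[v,u],4))
for q in[(249,238),(278,241),(278,230),(278,252),(337,225),(337,243),(337,260),(386,213),(386,266),(320,165),(158,236),(460,247),(310,243),(240,225),(258,225),(258,258)]:p(*q)
# heights
z=W[...,2]
sub=np.zeros_like(z,bool);sub[205:280,320:357]=True
m=sub&(z>0.035)
P=W[m];print('cart',m.sum(),P.min(0),P.max(0))
c=P[:,:2].mean(0);u,s,vt=np.linalg.svd(P[:,:2]-c);print(c,vt[0], (P[:,:2]-c)@vt[0:1].T.min() if 0 else np.ptp((P[:,:2]-c)@vt[0]))
hsv=cv2.cvtColor(col,cv2.COLOR_RGB2HSV)
mo=(hsv[...,0]>4)&(hsv[...,0]<18)&(hsv[...,1]>150);mo[:,:265]=0;mo[:,295:]=0;mo[:215]=0;mo[270:]=0
P=W[mo];print('orange',mo.sum(),np.nanmin(P,0),np.nanmax(P,0));v,u=np.where(mo);print(u.min(),u.max(),v.min(),v.max())
# dark lane
ml=(col.max(2)<75);ml[:,:262]=0;ml[:,356:]=0;ml[:210]=0;ml[275:]=0
ml&=(z>0)&(z<0.02)
v,u=np.where(ml);pts=W[ml];r=cv2.minAreaRect((pts[:,:2]*1000).astype(np.float32));print('lane',r)
mb=(z>0.04)&(z<0.06);mb[:,268:]=0;mb[:,:225]=0;mb[:215]=0;mb[268:]=0
r=cv2.minAreaRect((W[mb][:,:2]*1000).astype(np.float32));print('block',r)
mg=(hsv[...,0]>50)&(hsv[...,0]<90)&(hsv[...,1]>120)&(z>0.055);mg[:,:235]=0;mg[:,265:]=0;mg[:220]=0;mg[260:]=0
print('btn',mg.sum(),np.median(W[mg],0),W[mg].min(0),W[mg].max(0))
```

```text
(249, 238) [0.5104 0.1664 0.0708]
(278, 241) [0.5074 0.081  0.0371]
(278, 230) [0.5406 0.082  0.0451]
(278, 252) [0.4734 0.0793 0.04  ]
(337, 225) [ 0.5616 -0.0995  0.0493]
(337, 243) [ 0.5059 -0.1006  0.0496]
(337, 260) [ 0.4539 -0.1012  0.0544]
(386, 213) [ 0.6076 -0.2551  0.03  ]
(386, 266) [ 0.4417 -0.2552  0.0292]
(320, 165) [ 0.7627 -0.0429  0.009 ]
(158, 236) [0.5116 0.4523 0.0294]
(460, 247) [ 0.5016 -0.4641  0.094 ]
(310, 243) [ 0.5069 -0.0183  0.0103]
(240, 225) [0.5518 0.1991 0.0484]
(258, 225) [0.5532 0.1436 0.0518]
(258, 258) [0.4525 0.1381 0.0527]
cart 508 [ 0.42736922 -0.11993421  0.03500791] [ 0.58256398 -0.08030972  0.05570377]
[ 0.5057823  -0.09961916] [-0.99915117  0.04119385] 0.1553278141468092
orange 85 [0.46384348 0.07466297 0.01109549] [0.55049    0.08958629 0.04717053]
276 280 227 255
lane ((509.64837646484375, -10.03167724609375), (174.37161254882812, 277.19677734375), 1.8164361715316772)
block ((502.671630859375, 167.33956909179688), (126.3369369506836, 81.80484008789062), 1.4927952289581299)
btn 17 [0.51915832 0.17175139 0.07059508] [0.5011465 0.1572213 0.059217 ] [0.52531533 0.1817268  0.07380132]
```

View pics/crop0.png

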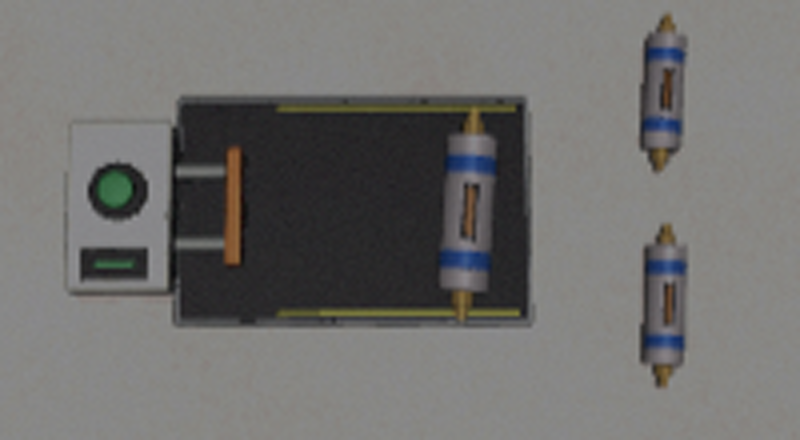

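The crop confirms it: the lane cartridge (469,208 in the crop) is clearly thicker and longer than the two on the bench. The stop's face is at about world y = 0.075. Now I'll work out the first move.

```bash
cat >> h.py <<'E'
from scipy.spatial.transform import Rotation as Ro
def Rt(): 
    o=ctrl.get_obs();return o,Ro.from_euler('xyz',o['eef_rot']).as_matrix()
YAW=np.deg2rad(2.0)
sx=np.array([-np.sin(YAW),np.cos(YAW),0]);sy=np.array([-np.cos(YAW),-np.sin(YAW),0])
O=np.array([.5093,0.,0.])
def st(p): d=np.asarray(p)-O; return np.stack([d@sx,d@sy,d[...,2]],-1)
def unst(a): return O+a[0]*sx+a[1]*sy+np.array([0,0,a[2]])
def goto(target_st):
    o,R=Rt();t=unst(target_st)
    # roll so that tool z is parallel to sy
    c=R.T@sy; a=np.degrees(np.arctan2(-c[1],c[2])); a=(a+90)%180-90
    print('TCP st mm',np.round(st(o['ee_pos'])*1000,1),'shift mm',np.round(R.T@(t-o['ee_pos'])*1000,1),'roll',round(a,2),'t',round(float(o['time_s']),2),'F',np.round(o['force'],2),'Fst',round(float(o['force']@sx),2))
    return R
E
python3 - <<'E'
from h import *
R=goto([-.15,0,.20]);print(np.round(R,3),ctrl.get_obs()['qpos'])
d=np.load('pics/top0.npz');S=st(d['W'])*1000;z=S[...,2]
def box(n,m):
    P=S[m];print(n,m.sum(),np.round(np.percentile(P,[2,50,98],axis=0),1).tolist())
sub=np.zeros(z.shape,bool);sub[205:280,320:357]=1;m=sub&(z>40);box('cart',m)
P=S[m][:,:2].astype(np.float32);print(cv2.minAreaRect(P),cv2.fitLine(P,cv2.DIST_L2,0,.01,.01).T)
sub[:]=0;sub[222:260,270:290]=1;box('bar',sub&(z>30)&(z<46))
P=S[sub&(z>30)][:,:2].astype(np.float32);print(cv2.minAreaRect(P))
sub[:]=0;sub[215:268,225:268]=1;box('block',sub&(z>42)&(z<58))
sub[:]=0;sub[225:255,235:262]=1;box('btn',sub&(z>64))
E
```

```text
TCP st mm [-513.4  367.2  205. ] shift mm [   5.3  448.5 -256.4] roll -75.05 t 0.15 F [-0.2   0.02  0.85] Fst 0.02
[[-0.     0.957  0.291]
 [ 0.001  0.291 -0.957]
 [-1.     0.    -0.001]] [-1.34161226e+00  3.00347536e-01  1.52142826e+00 -2.20620693e-05
  1.32071081e+00 -6.65976020e-02]
cart 431 [[-116.9, -52.0, 40.4], [-100.0, 6.9, 47.2], [-81.9, 64.6, 53.3]]
((-100.20025634765625, 3.7747650146484375), (139.35537719726562, 36.40836715698242), 86.58765411376953) [[ 7.2571278e-02  9.9736321e-01 -1.0001330e+02  7.2841425e+00]]
bar 153 [[75.0, -41.2, 31.3], [83.4, -1.0, 40.3], [105.0, 42.5, 45.7]]
((90.6251449584961, 0.7328109741210938), (31.347871780395508, 89.29013061523438), 0.13721127808094025)
block 952 [[128.7, -61.5, 44.6], [166.6, 12.1, 49.9], [206.1, 63.6, 56.0]]
btn 90 [[148.9, -23.3, 64.6], [166.2, -9.6, 70.3], [182.7, 5.3, 76.7]]
```

Call:
servo_tool:
  motion: [0,35,-20,-6,0,70,-40,-12,0,105,-60,-18,0,140,-80,-24,0,175,-100,-30,0,210,-120,-36,0,245,-140,-42,0,280,-160,-48,0,315,-180,-54,0,350,-200,-60,0,385,-220,-66,0,420,-240,-72,0,450,-258,-75,0,450,-258,-75,0,450,-258,-75]
  gripper: 0.6

```text
time_s: 2.02
ee_pos: [0.5152, -0.1485, 0.2052]
eef_rot: [3.129, 1.57, -3.121]
force: [-0.1, -0.3, 0.4]
grip_width: 0.0561
```

Run:
```python
from h import *
R=goto([-.15,.005,.10]);print(np.round(R,3),ctrl.get_obs()['qpos'],ctrl.get_obs()['grip_width'])
c=snap('wrist','w1.png');np.savez('pics/w1.npz',W=world(c),col=c['color'])
```

```text
TCP st mm [-148.6   -0.7  205.2] shift mm [105.2  -1.4  -5.6] roll -0.09 t 2.02 F [-0.14 -0.27  0.39] Fst -0.26
[[-0.001 -0.033  0.999]
 [-0.     0.999  0.033]
 [-1.     0.    -0.001]] [-3.48800862e-01  2.69511765e-01  1.56046120e+00 -2.08733678e-04
  1.31214116e+00 -3.82152442e-01] 0.05608198232482549
```

View pics/w1.png

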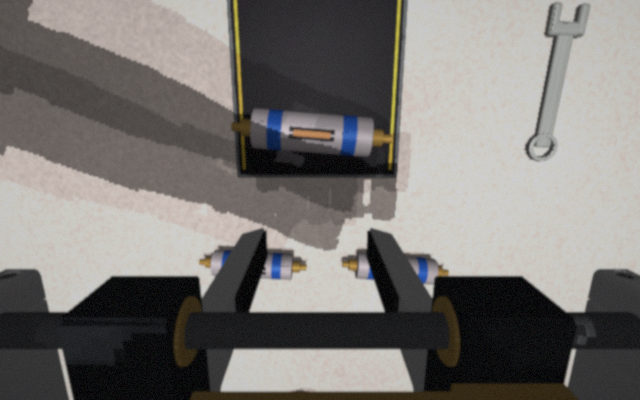

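The wrist view shows the target at (312,133), lying askew on the lane, and the small cartridges below the fingers at (250,263) and (395,268). Tool y now points along the lane and tool x points down. I'll refine the station frame and the finger size.

Run:
```python
from h import *
d=np.load('pics/w1.npz');W=d['W'];S=st(W)*1000;z=S[...,2];col=d['col']
m=np.zeros(z.shape,bool);m[95:165,225:405]=1;m&=(z>38)&(z<60)
P=S[m][:,:2].astype(np.float32);print('cart',cv2.minAreaRect(P),cv2.fitLine(P,cv2.DIST_L2,0,.01,.01).T,z[m].max(),np.percentile(S[m],[1,99],axis=0).round(1).tolist())
hsv=cv2.cvtColor(col,cv2.COLOR_RGB2HSV)
ye=(hsv[...,0]>22)&(hsv[...,0]<35)&(hsv[...,1]>130)&(z<20)
for nm,a,b in(('L',228,250),('R',385,410)):
    q=ye.copy();q[:,:a]=0;q[:,b:]=0;q[105:150]=0;q[175:]=0
    P=S[q][:,:2].astype(np.float32);l=cv2.fitLine(P,cv2.DIST_HUBER,0,.01,.01).ravel();print(nm,len(P),l.round(3))
m=np.zeros(z.shape,bool);m[228:300,200:440]=1;m&=(z>150)
print('fing',np.percentile(S[m],[1,50,99],axis=0).round(1).tolist(), st(ctrl.get_obs()['ee_pos'])*1000)
for v in(235,245,260):
    print(v,[tuple(S[v,u].round(0)) for u in(230,240,250,258,262,265,372,376,385,392,400)])
```

```text
cart ((-98.6871337890625, 4.399711608886719), (143.9906005859375, 38.551429748535156), 85.3128890991211) [[ 7.7936292e-02  9.9695832e-01 -9.7968933e+01  4.5938983e+00]] 53.75129688455398 [[-119.4, -62.7, 38.5], [-78.2, 72.0, 52.7]]
L 530 [ 1.0000e+00 -3.0000e-03 -3.4600e+01  8.0192e+01]
R 515 [ 1.0000e+00 -2.0000e-03 -3.4477e+01 -8.1668e+01]
fing [[-156.4, -40.5, 208.9], [-140.0, -28.7, 253.5], [-118.0, 39.2, 310.5]] [-148.82819271   -0.57490498  205.36143047]
235 [(np.float64(-222.0), np.float64(104.0), np.float64(2.0)), (np.float64(-222.0), np.float64(92.0), np.float64(2.0)), (np.float64(-140.0), np.float64(35.0), np.float64(217.0)), (np.float64(-140.0), np.float64(30.0), np.float64(218.0)), (np.float64(-141.0), np.float64(29.0), np.float64(214.0)), (np.float64(-142.0), np.float64(28.0), np.float64(211.0)), (np.float64(-141.0), np.float64(-30.0), np.float64(216.0)), (np.float64(-140.0), np.float64(-32.0), np.float64(219.0)), (np.float64(-140.0), np.float64(-37.0), np.float64(218.0)), (np.float64(-140.0), np.float64(-41.0), np.float64(217.0)), (np.float64(-223.0), np.float64(-101.0)
[... 635 characters left out ...]
0), np.float64(-101.0), np.float64(2.0))]
260 [(np.float64(-139.0), np.float64(37.0), np.float64(249.0)), (np.float64(-140.0), np.float64(33.0), np.float64(249.0)), (np.float64(-141.0), np.float64(29.0), np.float64(246.0)), (np.float64(-146.0), np.float64(27.0), np.float64(235.0)), (np.float64(-151.0), np.float64(27.0), np.float64(224.0)), (np.float64(-156.0), np.float64(28.0), np.float64(214.0)), (np.float64(-150.0), np.float64(-29.0), np.float64(227.0)), (np.float64(-145.0), np.float64(-29.0), np.float64(238.0)), (np.float64(-140.0), np.float64(-31.0), np.float64(249.0)), (np.float64(-140.0), np.float64(-34.0), np.float64(249.0)), (np.float64(-139.0), np.float64(-37.0), np.float64(250.0))]
```

Call:
servo_tool:
  motion: [30,0,-1,0,65,0,-2,0,100,0,-3,0,135,0,-5,0,160,0,-5,0,172,0,-5,0,180,0,-5,0,180,0,-5,0]

```text
time_s: 3.08
ee_pos: [0.5106, -0.1485, 0.0257]
eef_rot: [-0.408, 1.571, -0.374]
force: [-0.4, -0.1, 0.2]
grip_width: 0.0563
```

Run:
```python
from h import *
R=goto([-.127,.004,.024])
```

```text
TCP st mm [-148.5    3.9   25.7] shift mm [ 1.7 21.5 -0.2] roll -0.07 t 3.08 F [-0.43 -0.13  0.18] Fst -0.12
```

Call:
servo_tool:
  motion: [1,6,0,0,1,12,0,0,1,15,0,0,1,17,0,0,1,19,0,0,1,21,0,0,1,23,0,0,1,25,0,0,1,27,0,0,1,29,0,0,1,31,0,0,1,33,0,0,1,35,0,0,1,37,0,0,1,39,0,0,1,41,0,0,1,43,0,0,1,45,0,0]

```text
time_s: 5.32
ee_pos: [0.509, -0.1032, 0.0244]
eef_rot: [2.428, 1.571, 2.462]
force: [-0.0, 0.7, 0.9]
grip_width: 0.0564
```

Run:
```python
from h import *
R=goto([.01,.004,.024])
c=snap('wrist','w2.png')
W=world(c);S=st(W)*1000;z=S[...,2];np.savez('pics/w2.npz',W=W,col=c['color'])
```

```text
TCP st mm [-103.1    3.9   24.4] shift mm [  0.4 113.1  -0.2] roll -0.05 t 5.33 F [-0.03  0.69  0.87] Fst 0.69
```

View pics/w2.png

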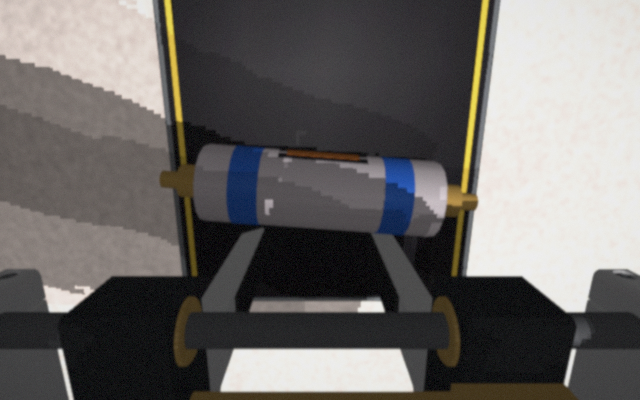

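The label has turned forwards (now at 323,156), so the cartridge is rolling, but it still looks askew. Measuring how much.

```bash
cat >> h.py <<'E'
def cart(S,lo,hi):
    z=S[...,2];m=(z>40)&(z<53)&(S[...,0]>lo)&(S[...,0]<hi)&(abs(S[...,1])<75)
    P=S[m][:,:2].astype(np.float32);l=cv2.fitLine(P,cv2.DIST_L2,0,.01,.01).ravel()
    print('cart n',m.sum(),'skew',round(float(l[0]/l[1]),3),'c',l[2:],np.percentile(S[m],[1,99],axis=0).round(1).tolist())
    # crest per y slice
    for y in(-45,-20,0,20,45):
        q=m&(abs(S[...,1]-y)<5); x=S[...,0][q]; zz=z[q]; print(y,np.round(x[zz>47].mean(),1),np.round([x.min(),x.max()],1))
E
python3 - <<'E'
from h import *
S=st(np.load('pics/w2.npz')['W'])*1000
cart(S,-93,-40)
E
```

```text
cart n 17362 skew 0.078 c [-68.99978     2.6222467] [[-89.8, -56.4, 40.3], [-51.4, 60.7, 52.2]]
-45 -74.3 [-92.7 -56.2]
-20 -72.4 [-90.7 -54.6]
0 -71.0 [-89.8 -53.1]
20 -69.5 [-88.1 -51.6]
45 -67.4 [-86.6 -49.7]
```

It is still about 0.07 rad askew and coasts slightly ahead of the fingers. I'll open the fingers wider for more straightening leverage and keep pushing.

Call:
servo_tool:
  motion: [0,1,0,0,0,3,0,0,0,6,0,0,0,10,0,0,0,14,0,0,0,18,0,0,0,22,0,0,0,26,0,0,0,30,0,0,0,34,0,0,0,38,0,0,0,42,0,0,0,46,0,0,0,50,0,0,0,54,0,0,0,58,0,0,0,62,0,0,0,66,0,0,0,69,0,0,0,72,0,0]
  gripper: 0.85

```text
time_s: 7.88
ee_pos: [0.5066, -0.0312, 0.0245]
eef_rot: [-1.144, 1.571, -1.11]
force: [0.1, -1.1, 0.7]
grip_width: 0.0803
```

Run:
```python
from h import *
R=goto([.027,.004,.024])
c=snap('wrist','w3.png')
W=world(c);S=st(W)*1000;np.savez('pics/w3.npz',W=W,col=c['color'])
cart(S,-22,50)
```

```text
TCP st mm [-31.1   3.8  24.5] shift mm [ 0.5 58.1 -0.3] roll -0.05 t 7.88 F [ 0.07 -1.09  0.66] Fst -1.09
cart n 17458 skew 0.067 c [ 2.825244  -2.5423076] [[-18.0, -61.6, 40.3], [20.4, 55.6, 52.3]]
-45 -1.5 [-22.   16.5]
-20 0.6 [-19.   17.6]
0 1.9 [-17.8  18.9]
20 3.3 [-16.1  20.4]
45 4.8 [-22.   22.2]
```

View pics/w3.png

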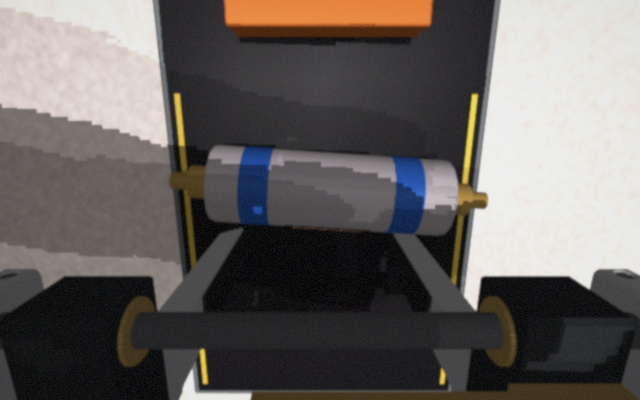

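The stop bar's front edge is now visible, from (226,30) to (432,30). Measuring its face.

Run:
```python
from h import *
d=np.load('pics/w3.npz');S=st(d['W'])*1000;col=d['col']
hsv=cv2.cvtColor(col,cv2.COLOR_RGB2HSV)
m=(hsv[...,0]<18)&(hsv[...,1]>150);m[60:]=0
m&=np.isfinite(S[...,0]);P=S[m];print(m.sum(),np.percentile(P,[1,50,99],axis=0).round(1).tolist())
f=m&(S[...,2]<37)
for a,b in((-45,-20),(-20,20),(20,45)):
    q=f&(S[...,1]>a)&(S[...,1]<b);print(q.sum(),np.median(S[q],axis=0).round(1))
```

```text
7520 [[76.5, -44.7, 12.4], [80.1, -1.2, 43.0], [87.0, 42.4, 44.9]]
385 [ 76.7 -32.2  29.5]
648 [76.8 -0.1 29.2]
352 [76.8 31.1 29.7]
```

The bar face is at x ≈ 76.7 and square, so flush contact should come at TCP x ≈ 28.7. I'll slow down before it.

Call:
servo_tool:
  motion: [0,2,0,0,0,5,0,0,0,8,0,0,0,11,0,0,0,14,0,0,0,17,0,0,0,20,0,0,0,23,0,0,0,26,0,0,0,28,0,0,0,30,0,0,0,32,0,0,0,34,0,0,0,36,0,0,0,38,0,0,0,40,0,0,0,42,0,0,0,43,0,0,0,44,0,0,0,45,0,0]

```text
time_s: 10.42
ee_pos: [0.5051, 0.0136, 0.0245]
eef_rot: [-0.707, 1.571, -0.673]
force: [-0.2, -1.2, 1.0]
grip_width: 0.0799
```

Run:
```python
from h import *
R=goto([.0287,.004,.024])
c=snap('wrist','w4.png')
W=world(c);S=st(W)*1000
cart(S,24,70)
```

```text
TCP st mm [13.8  3.7 24.5] shift mm [ 0.5 14.9 -0.3] roll -0.06 t 10.43 F [-0.21 -1.16  0.97] Fst -1.15
cart n 17453 skew 0.059 c [47.362873  -5.1479125] [[26.9, -64.1, 40.3], [64.3, 53.1, 52.2]]
-45 43.6 [24.3 61.2]
-20 45.2 [26.1 62.8]
0 46.4 [27.  64.2]
20 47.3 [28.2 65.1]
45 48.8 [29.8 66.1]
```

View pics/w4.png

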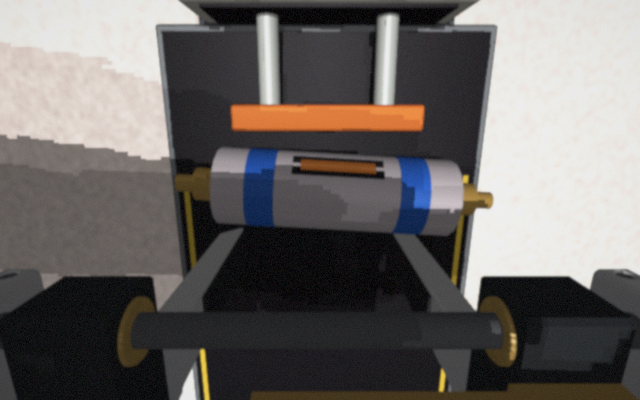

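The cartridge is now about 10 mm from the bar and the label has come round a full turn. Creeping in.

Call:
servo_tool:
  motion: [0,1,0,0,0,2,0,0,0,3,0,0,0,4,0,0,0,5,0,0,0,6,0,0,0,7,0,0,0,8,0,0,0,8.5,0,0,0,9,0,0,0,9.5,0,0,0,10,0,0]

```text
time_s: 11.98
ee_pos: [0.5048, 0.0236, 0.0245]
eef_rot: [-0.235, 1.571, -0.201]
force: [0.8, -0.2, 1.6]
grip_width: 0.0796
```

Call:
servo_tool:
  motion: [0,0.5,0,0,0,1,0,0,0,1,0,0]

```text
time_s: 12.35
ee_pos: [0.5047, 0.0246, 0.0244]
eef_rot: [1.128, 1.571, 1.162]
force: [0.7, -1.1, 0.2]
grip_width: 0.0798
```

Call:
servo_tool:
  motion: [0,0.5,0,0,0,1,0,0,0,1,0,0]

```text
time_s: 12.72
ee_pos: [0.5046, 0.0256, 0.0244]
eef_rot: [2.107, 1.571, 2.141]
force: [1.0, -0.4, -0.0]
grip_width: 0.0801
```

Run:
```python
from h import *
R=goto([.0287,.004,.024])
c=snap('wrist','w5.png')
W=world(c);S=st(W)*1000
cart(S,30,72)
```

```text
TCP st mm [25.8  3.8 24.4] shift mm [ 0.4  2.9 -0.2] roll -0.05 t 12.72 F [ 0.98 -0.35 -0.01] Fst -0.39
cart n 16810 skew 0.003 c [56.543285  -6.3689094] [[34.0, -64.4, 40.7], [71.7, 53.2, 52.2]]
-45 54.2 [34. 72.]
-20 56.1 [37.4 72. ]
0 56.8 [38.1 72. ]
20 57.2 [38.5 72. ]
45 55.8 [30. 72.]
```

Call:
servo_tool:
  motion: [0,0.5,0,0,0,0.5,0,0]

```text
time_s: 13.02
ee_pos: [0.5046, 0.0261, 0.0244]
eef_rot: [3.048, 1.571, 3.082]
force: [-0.6, -1.4, 0.2]
grip_width: 0.0798
```

Call:
servo_tool:
  motion: [0,0.5,0,0,0,0.5,0,0]

```text
time_s: 13.28
ee_pos: [0.5046, 0.0266, 0.0244]
eef_rot: [-3.115, 1.571, -3.081]
force: [0.2, -1.0, 1.6]
grip_width: 0.0802
```

Call:
servo_tool:
  motion: [0,0.5,0,0,0,0.5,0,0]

```text
time_s: 13.52
ee_pos: [0.5046, 0.0271, 0.0245]
eef_rot: [0.401, 1.571, 0.435]
force: [-0.1, -0.9, 0.7]
grip_width: 0.0797
```

Call:
servo_tool:
  motion: [0,0.5,0,0,0,0.5,0,0]

```text
time_s: 13.78
ee_pos: [0.5046, 0.0276, 0.0244]
eef_rot: [2.516, 1.571, 2.55]
force: [0.3, -1.4, 0.8]
grip_width: 0.0798
```

Call:
servo_tool:
  motion: [0,0.5,0,0,0,0.5,0,0]

```text
time_s: 14.02
ee_pos: [0.5046, 0.0279, 0.0245]
eef_rot: [-1.469, 1.571, -1.435]
force: [1.0, -3.2, 0.3]
grip_width: 0.0799
```

Call:
servo_tool:
  motion: [0,0.5,0,0,0,0.5,0,0]

```text
time_s: 14.28
ee_pos: [0.5046, 0.0281, 0.0245]
eef_rot: [-1.456, 1.57, -1.422]
force: [0.2, -7.3, 0.8]
grip_width: 0.0798
```

Run:
```python
from h import *
R=goto([.0287,.004,.024])
c=snap('wrist','w6.png');W=world(c);S=st(W)*1000
cart(S,30,71)
c=snap('side')
print([np.round(ctrl.get_obs()['force'],2) for _ in range(2)])
```

```text
TCP st mm [28.2  3.7 24.5] shift mm [ 0.5  0.5 -0.3] roll -0.05 t 14.28 F [ 0.22 -7.29  0.8 ] Fst -7.3
cart n 15459 skew -0.006 c [56.505234  -5.0662174] [[35.5, -64.1, 40.5], [70.7, 53.6, 52.3]]
-45 56.4 [36.1 70.9]
-20 57.7 [39.3 71. ]
0 57.8 [39.4 71. ]
20 57.8 [38.8 71. ]
45 55.8 [30.2 71. ]
[array([ 0.16, -6.47,  0.86]), array([ 0.16, -6.47,  0.86])]
```

View pics/w6.png

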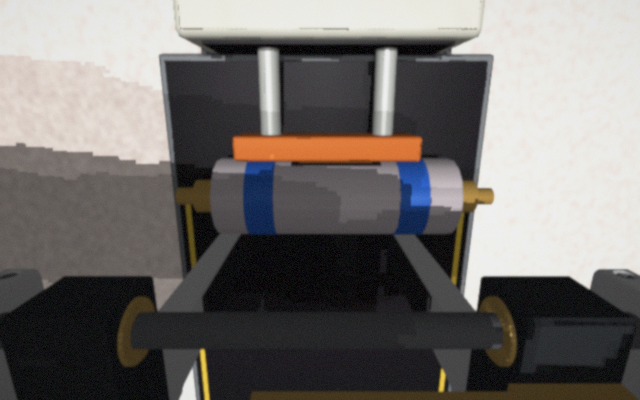

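The cartridge lies flush along the orange bar (tube edge at v≈160 all along it) and the force is about 6.5 N. I'll ease off slightly and hold for a second.

Call:
servo_tool:
  motion: [0,-0.1,0,0,0,-0.1,0,0,0,-0.1,0,0,0,-0.1,0,0]

```text
time_s: 14.88
ee_pos: [0.5046, 0.028, 0.0245]
eef_rot: [-1.389, 1.57, -1.355]
force: [0.2, -6.1, 0.5]
grip_width: 0.08
```

Call:
servo_tool:
  motion: [0,0,0,0,0,0,0,0,0,0,0,0,0,0,0,0,0,0,0,0,0,0,0,0]

```text
time_s: 15.62
ee_pos: [0.5046, 0.028, 0.0244]
eef_rot: [-1.549, 1.57, -1.515]
force: [0.7, -6.1, 0.6]
grip_width: 0.0803
```

Seated with about 5–6 N for over a second. Now backing away very slowly.

Call:
servo_tool:
  motion: [0,-0.1,0,0,0,-0.2,0,0,0,-0.3,0,0,0,-0.4,0,0,0,-0.5,0,0,0,-0.6,0,0,0,-0.7,0,0,0,-0.8,0,0,0,-0.9,0,0,0,-1.0,0,0,0,-1.1,0,0,0,-1.2,0,0,0,-1.4,0,0,0,-1.6,0,0,0,-1.8,0,0,0,-2.1,0,0,0,-2.5,0,0,0,-3,0,0,0,-4,0,0,0,-5,0,0]

```text
time_s: 18.12
ee_pos: [0.5047, 0.0235, 0.0245]
eef_rot: [0.627, 1.571, 0.661]
force: [-0.1, 0.0, -0.5]
grip_width: 0.08
```

Run:
```python
from h import *
R=goto([.0,.004,.13])
c=snap('wrist','w7.png');W=world(c);S=st(W)*1000
cart(S,30,71)
```

```text
TCP st mm [23.6  3.7 24.5] shift mm [-105.5  -23.6   -0.2] roll -0.05 t 18.12 F [-0.08  0.02 -0.52] Fst 0.02
cart n 15643 skew -0.006 c [56.478428  -5.1790133] [[32.0, -64.0, 41.4], [70.8, 53.5, 52.3]]
-45 55.8 [31.7 71. ]
-20 57.7 [40.1 70.9]
0 57.7 [40.2 71. ]
20 57.6 [39.5 70.9]
45 56.1 [30.  70.9]
```

View pics/w7.png

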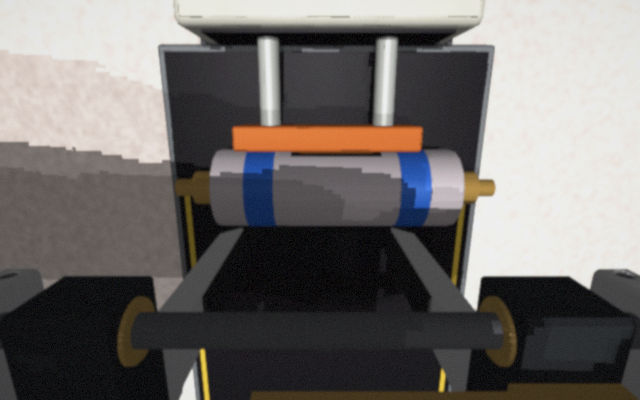

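The cartridge stayed against the bar. Backing off, lifting clear, then over towards the button.

Call:
servo_tool:
  motion: [0,-3,0,0,0,-8,0,0,0,-15,0,0,-5,-20,0,0,-25,-20,0,0,-60,-20,0,0,-95,-20,0,0,-125,-20,0,0,-145,-15,0,0,-150,5,0,0,-150,30,0,0,-150,55,0,0,-150,70,0,0,-150,80,0,0,-150,80,0,0]
  gripper: 0.85

```text
time_s: 20.05
ee_pos: [0.502, 0.1035, 0.1745]
eef_rot: [-1.842, 1.571, -1.807]
force: [-0.1, -0.3, 0.2]
grip_width: 0.08
```

Run:
```python
from h import *
R=goto([.167,-.01,.09])
c=snap('wrist','w8.png');W=world(c);S=st(W)*1000;np.savez('pics/w8.npz',W=W,col=c['color'])
cart(S,30,71)
hsv=cv2.cvtColor(c['color'],cv2.COLOR_RGB2HSV);z=S[...,2]
m=(hsv[...,0]>45)&(hsv[...,0]<90)&(hsv[...,1]>100)&(z>60)&(z<90);P=S[m];print(m.sum(),np.median(P,0),np.percentile(P,[1,99],axis=0).round(1))
print(cv2.minEnclosingCircle(P[:,:2][(P[:,2]>68)].astype(np.float32)))
```

```text
TCP st mm [103.7   3.7 174.5] shift mm [84.5 63.3 13.6] roll -0.03 t 20.05 F [-0.1  -0.34  0.21] Fst -0.33
cart n 3589 skew 0.001 c [57.805695  -4.8241696] [[40.9, -63.4, 40.9], [70.8, 53.9, 52.4]]
-45 57.8 [38.5 71. ]
-20 57.7 [40.5 70.9]
0 58.2 [40.6 70.9]
20 58.1 [40.6 70.9]
45 57.6 [40.5 71. ]
924 [170.55053717 -11.24162143  73.17688179] [[157.  -24.2  63.4]
 [183.    1.7  74.9]]
((169.9148406982422, -11.290549278259277), 13.905163764953613)
```

View pics/w8.png

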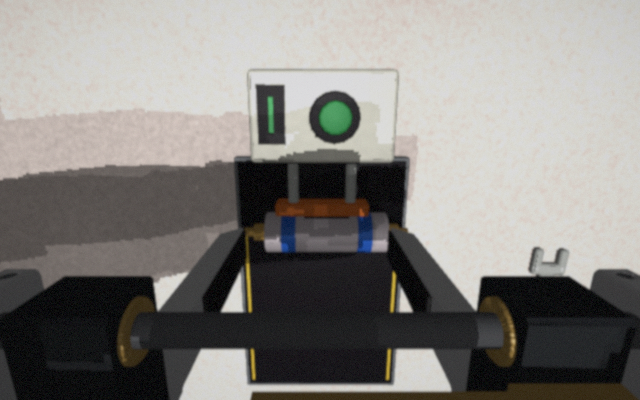

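The button is at (335,117), i.e. station (170, -11), and the cartridge still lies against the bar. Closing the fingers and moving above the button.

Call:
servo_tool:
  motion: [0,15,4,0,0,35,8,0,0,55,12,0,0,66,15,0,15,66,15,0,35,66,15,0,55,66,15,0,72,66,15,0,84,66,15,0,90,66,15,0,90,66,15,0,90,66,15,0]
  gripper: 0

```text
time_s: 21.6
ee_pos: [0.5151, 0.17, 0.085]
eef_rot: [0.237, 1.57, 0.271]
force: [1.0, -0.4, -0.1]
grip_width: 0.0008
```

Run:
```python
from h import *
R=goto([.170,-.0113,.067]);print(ctrl.get_obs()['grip_width'])
c=snap('wrist','w9.png')
```

```text
TCP st mm [169.7 -11.7  85. ] shift mm [18.   0.3 -0.4] roll -0.05 t 21.6 F [ 1.02 -0.44 -0.07] Fst -0.47
0.0008099055822725404
```

View pics/w9.png

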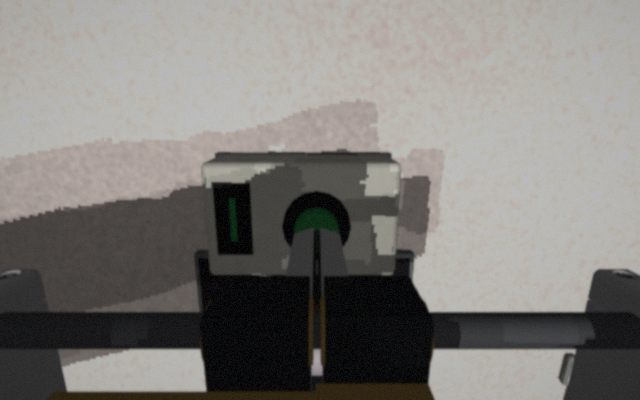

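The shut fingertips are centred over the button at (317,225). Pressing down.

Call:
servo_tool:
  motion: [4,0,0,0,8,0,0,0,11,0,0,0,12,0,0,0,13,0,0,0,14,0,0,0,15,0,0,0,16,0,0,0,17,0,0,0,17,0,0,0]

```text
time_s: 22.9
ee_pos: [0.5147, 0.1699, 0.0675]
eef_rot: [2.216, 1.571, 2.25]
force: [-2.1, -0.7, 3.9]
grip_width: 0.0005
```

Call:
servo_tool:
  motion: [0.5,0,0,0,1,0,0,0,1,0,0,0]

```text
time_s: 23.28
ee_pos: [0.5147, 0.1699, 0.0664]
eef_rot: [3.132, 1.571, -3.117]
force: [-2.7, -0.5, 5.2]
grip_width: 0.0006
```

Call:
servo_tool:
  motion: [0.5,0,0,0,0.5,0,0,0]

```text
time_s: 23.52
ee_pos: [0.5148, 0.1699, 0.0662]
eef_rot: [0.64, 1.571, 0.674]
force: [-4.4, -0.7, 7.7]
grip_width: 0.0003
```

Call:
servo_tool:
  motion: [0.3,0,0,0,0.5,0,0,0,0.5,0,0,0]

```text
time_s: 23.9
ee_pos: [0.5148, 0.1699, 0.0661]
eef_rot: [0.081, 1.57, 0.115]
force: [-6.8, -1.1, 13.5]
grip_width: 0.0007
```

The force rises steeply at z = 66.1 mm, so the button is on its end stop. Letting go and rising clear.

Call:
servo_tool:
  motion: [-1,0,0,0,-3,0,0,0,-5,0,0,0,-8,0,0,0,-15,0,0,0,-30,0,0,0,-55,0,0,0,-80,0,0,0,-105,0,0,0,-120,0,0,0,-125,-15,0,0,-125,-40,0,0,-125,-65,0,0,-125,-80,0,0,-125,-85,0,0,-125,-85,0,0]

```text
time_s: 25.9
ee_pos: [0.5176, 0.085, 0.1903]
eef_rot: [2.661, 1.571, 2.695]
force: [0.3, 0.3, -1.0]
grip_width: 0.0002
```

Run:
```python
from h import *
goto([.1,0,.19])
c=snap('wrist','w10.png');S=st(world(c))*1000
cart(S,30,71)
hsv=cv2.cvtColor(c['color'],cv2.COLOR_RGB2HSV);z=S[...,2]
m=(hsv[...,0]>45)&(hsv[...,0]<90)&(hsv[...,1]>100)&(z>60)&(z<90);P=S[m];print(m.sum(),np.median(P,0))
m=(hsv[...,0]<18)&(hsv[...,1]>150)&(z>38)&(z<47)&(S[...,0]>70)&(S[...,0]<100)&(abs(S[...,1])<45);print('bar',m.sum(),np.percentile(S[m],[1,50,99],axis=0).round(1))
c=snap('top','t2.png');W=world(c);W0=np.load('pics/top0.npz')['W']
d=np.abs(c['color'].astype(int)-np.load('pics/top0.npz')['col']).max(2)
for n,(u,v,r) in dict(rack=(158,236,25),bottle=(460,247,18),spanner=(320,165,28)).items(): print(n,(d[v-r:v+r,u-r:u+r]>40).sum())
```

```text
TCP st mm [ 84.6 -11.3 190.3] shift mm [  0.3  15.3 -11.3] roll -0.07 t 25.9 F [ 0.33  0.27 -0.96] Fst 0.26
cart n 3512 skew 0.0 c [57.11775   -5.5850434] [[39.7, -64.7, 40.9], [70.6, 53.5, 52.5]]
-45 57.5 [40. 71.]
-20 57.5 [39.4 71. ]
0 57.5 [39.5 71. ]
20 57.8 [39.4 70.8]
45 57.8 [39.3 70.9]
869 [169.93448711 -11.65129508  73.18049481]
bar 1079 [[ 76.9 -43.5  39.4]
 [ 83.4  -1.7  43.3]
 [ 88.8  42.2  45. ]]
rack 0
bottle 0
spanner 0
```

View pics/w10.png

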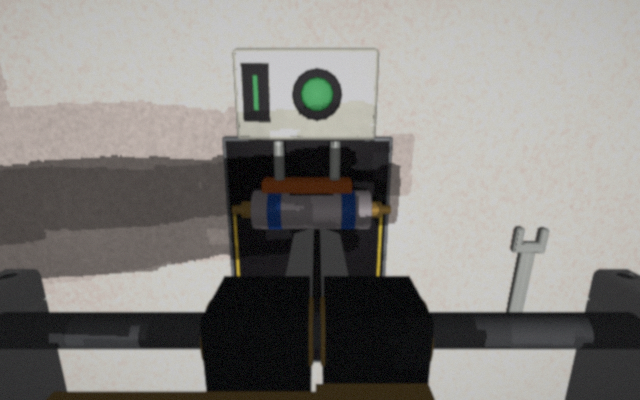

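View pics/t2.png

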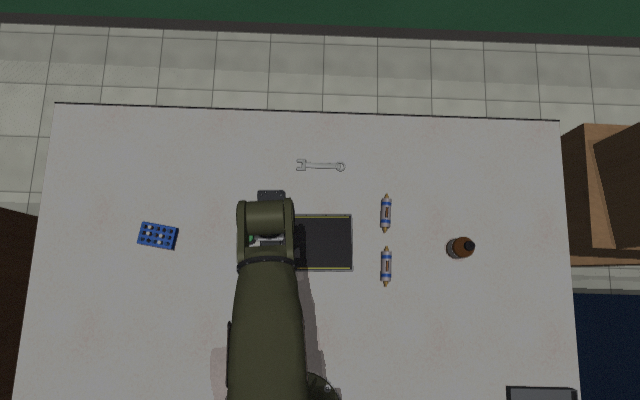

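The cartridge lies flush along the bar at (310,210) in the wrist view, the button is up (z ≈ 73 mm) and the bystanders haven't changed. Handing in.

```bash
python3 -c "
from station import ctrl
print(ctrl.hand_in())"
```

```text
the job is handed in; nothing more can be done
None
```

I handed the job in at about 26 s; no verdict was reported, but my last checks found nothing wrong.

- **Rolling:** I pushed the 40 mm cartridge along the lane with two spread fingertips. The label came round about a full turn, so it rolled. Its initial skew of about 0.075 rad straightened out against the bar.
- **Seating:** I held it against the stop at a measured 6.1 N for about a second, slightly above the 5 N asked. The highest reading was 7.3 N just before that. I then backed off slowly.
- **Button:** I pressed it down to its end stop at z = 66.1 mm, a travel of about 6 mm, with 13.5 N at the bottom. Then I let go.

Last camera checks:

| Check | Result |
|---|---|
| Cartridge position | against the bar: centre at x ≈ 57.5 mm, bar face at ≈ 76.8 mm, gap about zero |
| Cartridge skew | ≈ 0.00 rad |
| Cartridge off the lane's middle line | ≈ 5 mm |
| Stop bar | face at 76.7 mm before and 76.9 mm after, within measuring error |
| Button | up again, z ≈ 73 mm |
| Vial rack, bottle, spanner | no change from the first top picture |
| Gripper | clear of everything |

No check failed or disagreed. In the last top picture the arm hid the cartridge, so its final position comes from the wrist camera alone.

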